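# Snap the lid onto the cup of hazelnuts and keep it pressed

### The arm

A 6-joint arm with a two-finger parallel gripper is mounted at the origin on the work surface. World frame = base frame: x ahead of the robot, y to its left, z up, the work surface at z = 0. Lengths are in m, angles in degrees, forces in N, time in s.
With the tool pointing down it reaches from about 0.375 to 0.9 m from the base axis. Payload 3.1 kg.
Tool frame: the origin (TCP) lies on the centre line of the jaws, within the pads' length; the fingertips stand 8 mm ahead of it and the grasp point (between the pads) lies 11 mm behind it; z points along the fingers, y is the line along which they close (so a half turn about z gives the same grasp; the last joint's range is limited). The gripper opens to 87 mm and grips with 3 to 60 N. Pads are 19 mm wide; open, the fingers measure 117 mm over their backs; the gripper's body (75 mm by 190 mm) begins 51 mm behind the grasp point.
Start: joints at [65.46, 30.224, 82.088, -0, 67.689, -10.227], TCP at [0.154, 0.606, 0.231] pointing down, gripper open.
Joint ranges: [-176.69, 176.69], [-43.24, 126.21], [12.49, 139.97], [-82, 262], [0, 151.66], [-163.58, 163.58]. Speed limits (degrees/s): [159.86, 159.86, 180, 180, 180, 180].

### API

Orientations are given as a 3x3 rotation matrix whose columns are the frame's x, y, z axes.
In Python, from rig import * gives the robot as it stands.
- The arm moves only by the tool step_arm, never from a script. Its argument "targets" is a list of rows, each a list of 5 numbers: the opening, from -1 (shut) to 1 (fully open), then the shift along the world's x, y, z normalised to -1 to 1, where 1 is 0.25 m, then the turn about the world's z normalised to -1 to 1, where 1 is 180 degrees. In form: [[fingers, x, y, z, turn], ...]. A call has 1 to 20 rows; each row is the pose to reach, as a shift and turn from the pose commanded when the call began, turning the shorter way round; what a row does not reach only later rows make up. A row lasts 1/10 s, in which the tool goes at most 50 mm and 8.59 degrees, less where a joint would pass 70% of its speed; a pose out of reach is approached as far as the arm can. A call with a number of a shift or a turn outside -1 to 1 is refused whole. A call with a gripper value outside its range is refused whole. The fingers move at their own pace and stop on an object; the grip force is fixed at half the most. Time passes only in rows, so rows that repeat a pose let the fingers close. It gives the time, the measured TCP pose, the force, the opening and the grip force at its end, in the units of the state.
- read_state(): the state, without advancing time (a new reading comes with each control period).
- capture(name): name is "side" or "top"; returns a dict with "color" (384x512x3 uint8, red, green, blue), "mtx" (3x3 intrinsics, pixels), "pose" (4x4, takes a point from camera to world coordinates). Camera axes: x right, y down, z forward; pixel columns grow to the right and rows downward; lengths in m; the calibration is good to about 2 mm. A picture is of the moment at which its call begins. There is no depth.
- hand_in(): hands the job in; it is judged then, once.
The state is a dict: "time_s": time; "joint_positions": joint angles; "qvel": joint speeds; "tau": joint torques, N m; "position": TCP position; "tcp_rot": TCP orientation; "force": force on the tool from outside, world axes, zero at the start; "moment": the same for the moment, N m; "opening": opening from 0.0 (shut) to 1.0 (fully open); "grasp_force": force on a finger pad.
Only numpy, scipy, OpenCV 4.12 (cv2) and the standard library are available. Lean on these libraries where they do the work, as an engineer would, in place of code of your own. Each camera call takes 0.05 s, during which the arm holds its last target. There are 200 camera calls.

### The job

Put the small white lid on the open cup of hazelnuts and press it down, past the click, until it is fully home all round. Finish while still holding it down: the fingers stay on the lid and keep pushing firmly, without crushing the cup. Keep the cup upright and do not disturb the lidded cup, the wide lid or the rolling pin.

Things in the scene. Friction and masses are not known exactly. Their poses are not given: they have to be found in the camera images.
- lid: the small lid to be fitted: white, round, 62.4 mm across, 16 mm tall, about 25 g, lying loose on the counter with its flat top up and its open skirt down. Origin: centre of the skirt's lower edge; z points up through the top. The top plate's underside is 13 mm above the origin. It can be gripped across its skirt, at any yaw
- cup: the open white paper cup filled with brown hazelnuts, standing loose on the counter: 50 mm high, 54 mm across its rolled rim, 40 mm at the foot, about 100 g. Origin: centre of its foot; z points up. A push of more than 45 N through the lid crushes it; 5 to 15 N is a firm hold
- cup_rim (a point): centre of the cup's open mouth, level with the top of the rim, 50 mm above the foot. Laid on, the lid rests with its origin about 7 mm below this point; pushed, it resists up to a peak of 6 to 10 N, then gives way with a snap (the force drops to almost nothing) and seats with its origin 13 mm below this point, plate against the rim
- lid_top (a point): centre of the lid's flat top, 15 mm above the lid's origin, where to press; a raised edge 1 mm high runs round the plate
- cup_done: bystander: an equal cup that already has its lid on, white, 53 mm high, 62 mm across; origin at the centre of its foot
- lid_wide: bystander: a wide white lid for a bigger pot, 92 mm across, 18 mm tall, lying top up on the counter; origin at the centre of its lower edge
- rolling_pin: bystander: marble rolling pin with wooden handles, 444 mm long, 54 mm thick, lying on the counter to the robot's right; origin on the counter under its middle, x along its length
- lid_bead (a point): on the lid's axis, level with the springy bead inside its skirt, 7.5 mm above the lower edge. Below the bead the skirt is widened inside, so a lid up to about 2.5 mm off centre still finds the rim and centres itself

How it is judged (in metres and radians):
On the way, in this order (a step that is already met when the one before it is completed fails the run):
1. the small lid is brought onto the open cup's rim (horizontal distance between lid and cup below 0.005 m and z of lid in the frame of cup between 0.0405 and 0.052 m).
2. the lid has snapped fully home (z of lid in the frame of cup below 0.0385 m and horizontal distance between lid and cup below 0.003 m and angle between the z axis of lid and the z axis of cup, either way round below 0.06 rad), for 0.1 s.
At the end, for the whole second after the job is handed in: the small lid is snapped onto the cup all round (at most 1.5 mm high, 3 mm off centre, level within 0.06 rad), the cup stands upright on the counter, and the fingers still press: over 3 N between fingers and lid, over 3 N between lid and cup (all of step 2 and z of lid in the frame of cup above 0.034 m and angle between cup's own z axis and vertical below 0.06 rad and height (world z) of cup below 0.003 m and contact force between lid and cup above 3 N and contact force between the fingers and lid above 3 N); the arm keeps its last pose, push and grip.
It fails at once if the cup is crushed: more than 45 N between lid and cup (contact force between lid and cup above 45 N).
It fails at once if the cup is tipped by more than 0.35 rad (angle between cup's own z axis and vertical above 0.35 rad).
It fails at once if the lidded cup is moved by more than 20 mm (distance of cup_done from where it was at the start of the episode above 0.02 m).
It fails at once if the wide lid is moved by more than 20 mm (distance of lid_wide from where it was at the start of the episode above 0.02 m).
It fails at once if the rolling pin is moved by more than 20 mm (distance of rolling_pin from where it was at the start of the episode above 0.02 m).
It also fails if it takes over 54 s, if anything falls off the work surface, if the arm or the gripper's body presses on something with over 40 N, if the wrist force passes 120 N, or if a joint passes its speed limit or range.

## Working session

There is one attempt and no reset: what is moved stays moved. The work goes in short steps, Python scripts to look and compute and a tool call to move; the robot and the scene stay as the last step left them, time stands still between calls to the robot, and variables do not carry over. Pictures are saved under pics/ and viewed, at most 10 in all, crops included, and the job is handed in when it is done.

Besides the shell and the picture viewer there is one more tool, called after "Emit:" by a JSON object that holds its "op" and its "data", one argument or row to a line. step_arm: Moves the arm, as the interface text tells. Scaled input: -1 to 1 covers 0.25 m each way for a shift and 180 degrees each way for a turn. Its arguments: {"type":"object","properties":{"targets":{"type":"array","items":{"type":"array","items":{"type":"number"}}}},"required":["targets"]}

```bash
mkdir -p pics; ls
python3 - <<'E'
from rig import *
import cv2,pickle
for n in("top","side"):
    c=capture(n); cv2.imwrite(f"pics/{n}0.png",c["color"][...,::-1]); pickle.dump(c,open(n+"0.pkl","wb")); print(c["mtx"],c["pose"])
s=read_state();print(s)
E
```

```text
pics
[[361.68260017   0.         258.82916361]
 [  0.         361.68260017 190.85245706]
 [  0.           0.           1.        ]] [[-0.01357073 -0.98376687  0.17893737  0.28941772]
 [-0.99988227  0.01463293  0.00461758 -0.10521174]
 [-0.007161   -0.17885364 -0.98384963  1.07186185]
 [ 0.          0.          0.          1.        ]]
[[467.44360299   0.         250.41941605]
 [  0.         467.44360299 196.85629457]
 [  0.           0.           1.        ]] [[ 0.99646374 -0.05978227  0.05904319  0.4145173 ]
 [-0.08397509 -0.73251512  0.67555146 -1.01386203]
 [ 0.00286403 -0.67812069 -0.73494498  1.04104436]
 [ 0.          0.          0.          1.        ]]
{'time_s': 0.1, 'joint_positions': array([ 6.54591091e+01,  3.02743660e+01,  8.21501711e+01,  3.60620243e-04,
        6.76897726e+01, -1.02281028e+01]), 'qvel': array([ 0.01076071, -0.15327139, -0.14932046, -0.00460845, -0.04561448,
       -0.06910195]), 'tau': array([-5.81960994e-04, -4.40985703e+01, -1.77150857e+01,  6.34907093e-02,
        5.33456239e-02, -5.44311058e-05]), 'position': array([0.15421084, 0.60499928, 0.22965544]), 'tcp_rot': array([[-9.68959837e-01,  2.47216787e-01, -8.33937617e-04],
       [ 2.47217931e-01,  9.68958208e-01, -1.81243425e-03],
       [ 3.59986529e-04, -1.96234032e-03, -9.99998010e-01]]), 'force': array([-0.97601365,  0.12912947,  0.03005252]), 'moment': array([ 0.01152595, -0.04850781, -0.00617485]), 'grasp_force': 0.0, 'opening': 0.9956617150284965}
```

View pics/top0.png

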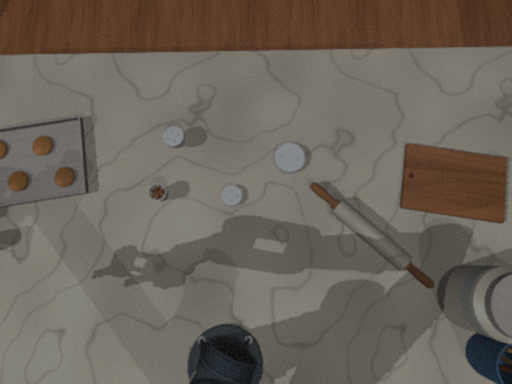

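View pics/side0.png

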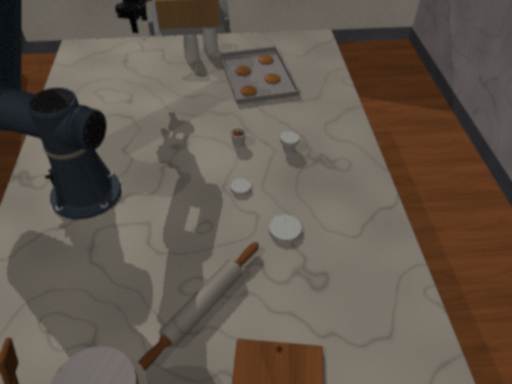

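The top view shows the cup at about (158,192), the small lid at (232,195), the lidded cup at (174,136), the wide lid at (290,157) and the pin on the right. The side view shows the cup at (238,137), the lid at (241,187), the lidded cup at (290,139) and the wide lid at (285,229).

```bash
cat > m.py <<'E'
import cv2,pickle,numpy as np
def proj(c,P):
    T=np.linalg.inv(c["pose"]); q=(P@T[:3,:3].T+T[:3,3])@c["mtx"].T
    return q[:,:2]/q[:,2:]
def ray(c,uv,z):
    d=c["pose"][:3,:3]@np.linalg.solve(c["mtx"],[*uv,1]); o=c["pose"][:3,3]
    return (o+d*(z-o[2])/d[2])
def crop(c,u,v,r=26,k=8):
    return cv2.resize(c["color"][v-r:v+r,u-r:u+r,::-1],None,fx=k,fy=k,interpolation=cv2.INTER_CUBIC)
E
python3 - <<'E'
from m import *
t=pickle.load(open("top0.pkl","rb"));s=pickle.load(open("side0.pkl","rb"))
k=7
im=np.vstack([np.hstack([crop(t,158,192,20,k),crop(t,232,195,20,k)]),np.hstack([crop(s,238,137,20,k),crop(s,241,187,20,k)])])
im=cv2.convertScaleAbs(im,alpha=1.3); cv2.imwrite("pics/c.png",im)
for n,a,b,z in(("cup",(158,192),(238,131),.05),("lid",(232,195),(241,185),.016),("done",(174,136),(290,137),.053),("wide",(290,157),(285,228),.018)):
    print(n,ray(t,a,z).round(3),ray(s,b,z).round(3))
E
```

```text
cup [0.476 0.19  0.05 ] [0.478 0.196 0.05 ]
lid [ 0.47  -0.021  0.016] [ 0.472 -0.02   0.016]
done [0.643 0.148 0.053] [0.645 0.149 0.053]
wide [ 0.583 -0.196  0.018] [ 0.583 -0.2    0.018]
```

View pics/c.png

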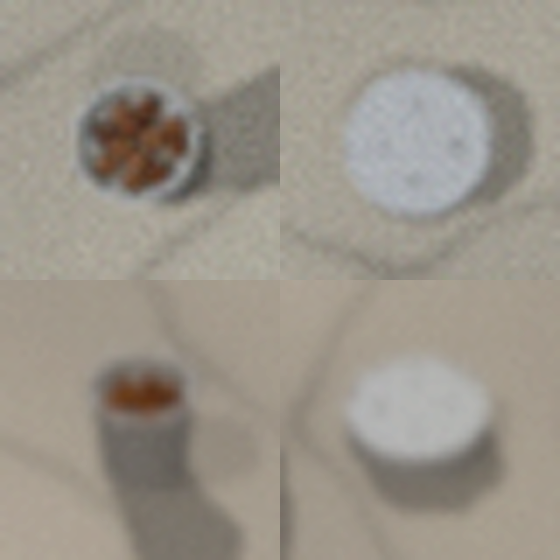

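The crops show the cup rim centred at about (157.3,191.3) in the top view, and the lid disc at about (231.3,194.8). Next I'll refine both with a model-based edge fit.

```bash
cat >> m.py <<'E'
from scipy.optimize import minimize
def fit(cs,x0,r,h,r2=None):
    """fit frustum silhouette (foot r2 at z0, rim r at z0+h) to 'bluish white' mask; x0=(x,y,z0)"""
    a=np.linspace(0,2*np.pi,60); ci=np.c_[np.cos(a),np.sin(a)]
    def edge(c,x,y,z,rr):
        f=cv2.GaussianBlur(c["color"].astype(np.float32),(0,0),.7); return f
    def score(p,fs):
        tot=0
        for c,f in fs:
            v=[]
            for k in(.93,1.07):
                uv=proj(c,np.c_[p[0]+k*r*ci[:,0],p[1]+k*r*ci[:,1],np.full(60,x0[2]+h)]).astype(np.float32)
                v.append(cv2.remap(f,uv[:,0],uv[:,1],cv2.INTER_LINEAR).ravel())
            tot-=np.mean(v[0]-v[1])
        return tot
    out=[]
    for c in cs:
        I=c["color"].astype(np.float32); f=cv2.GaussianBlur(I[...,2]-.8*I[...,0],(0,0),.8)
        g=[(score((x0[0]+i,x0[1]+j),[(c,f)]),x0[0]+i,x0[1]+j) for i in np.arange(-.01,.0101,.001) for j in np.arange(-.01,.0101,.001)]
        b=min(g); w=np.array(g); e=np.exp(-(w[:,0]-b[0])/(.04*abs(b[0])))
        out.append((b[0],(w[:,1:]*e[:,None]).sum(0)/e.sum()))
    return out
E
python3 - <<'E'
from m import *
t=pickle.load(open("top0.pkl","rb"));s=pickle.load(open("side0.pkl","rb"))
for n,x,r,h in(("lid",(.470,-.021,0),.0312,.016),("cup",(.477,.191,0),.027,.05),("done",(.644,.148,0),.031,.053)):
    print(n,fit([t,s],x,r,h))
E
```

```text
lid [(np.float32(-10.551953), array([ 0.47033671, -0.01834249])), (np.float32(-6.4388623), array([ 0.46977253, -0.01954504]))]
cup [(np.float32(-3.2215235), array([0.47714575, 0.19291951])), (np.float32(0.4106598), array([0.47715629, 0.18730067]))]
done [(np.float32(-9.701857), array([0.6436367 , 0.15115122])), (np.float32(-4.463684), array([0.64313597, 0.1507585 ]))]
```

Emit:
{"op": "step_arm", "data": {
  "targets": [
    [1,0.14,-0.278,0,0.0795],
    [1,0.28,-0.556,0,0.0795],
    [1,0.421,-0.833,0,0.0795],
    [1,0.421,-0.833,0,0.0795],
    [1,0.421,-0.833,0,0.0795],
    [1,0.421,-0.833,0,0.0795]
  ]
}}

```text
time_s: 0.7
position: [0.2604, 0.3938, 0.2302]
tcp_rot: [[-1.0, 0.005, -0.001], [0.005, 1.0, -0.003], [0.001, -0.003, -1.0]]
force: [0.1, 0.3, 0.1]
opening: 1.0
grasp_force: 0.0
```

Emit:
{"op": "step_arm", "data": {
  "targets": [
    [1,0.14,-0.278,0,0],
    [1,0.28,-0.556,0,0],
    [1,0.421,-0.833,0,0],
    [1,0.421,-0.833,0,0],
    [1,0.421,-0.833,0,0],
    [1,0.421,-0.833,0,0]
  ]
}}

```text
time_s: 1.3
position: [0.3675, 0.187, 0.2307]
tcp_rot: [[-1.0, 0.005, 0.002], [0.005, 1.0, -0.0], [-0.002, -0.0, -1.0]]
force: [0.5, 0.6, -0.1]
opening: 1.003
grasp_force: 0.0
```

Emit:
{"op": "step_arm", "data": {
  "targets": [
    [1,0.14,-0.278,-0.1,0],
    [1,0.28,-0.556,-0.2,0],
    [1,0.421,-0.833,-0.4,0],
    [1,0.421,-0.833,-0.5,0],
    [1,0.421,-0.833,-0.5,0],
    [1,0.421,-0.833,-0.5,0],
    [1,0.421,-0.833,-0.5,0]
  ]
}}

```text
time_s: 2.0
position: [0.4705, -0.0193, 0.104]
tcp_rot: [[-1.0, 0.002, -0.003], [0.002, 1.0, 0.001], [0.003, 0.001, -1.0]]
force: [-0.4, 1.3, -0.5]
opening: 1.002
grasp_force: 0.0
```

Emit:
{"op": "step_arm", "data": {
  "targets": [
    [1,0,0,-0.12,0],
    [1,0,0,-0.22,0],
    [1,0,0,-0.3,0],
    [1,0,0,-0.34,0],
    [1,0,0,-0.366,0],
    [1,0,0,-0.366,0],
    [1,0,0,-0.366,0]
  ]
}}

```text
time_s: 2.7
position: [0.4706, -0.0188, 0.0149]
tcp_rot: [[-1.0, -0.001, 0.001], [-0.001, 1.0, -0.0], [-0.001, -0.0, -1.0]]
force: [0.8, 0.0, 0.1]
opening: 1.0
grasp_force: 0.0
```

Emit:
{"op": "step_arm", "data": {
  "targets": [
    [-1,0,0,0,0],
    [-1,0,0,0,0],
    [-1,0,0,0,0],
    [-1,0,0,0,0],
    [-1,0,0,0,0],
    [-1,0,0,0,0],
    [-1,0,0,0,0],
    [-1,0,0,0,0],
    [-1,0,0,0,0],
    [-1,0,0,0,0]
  ]
}}

```text
time_s: 3.7
position: [0.4703, -0.0192, 0.0142]
tcp_rot: [[-1.0, 0.0, 0.0], [0.0, 1.0, -0.0], [-0.0, -0.0, -1.0]]
force: [-0.6, -1.3, 4.6]
opening: 0.71
grasp_force: 30.0
```

Emit:
{"op": "step_arm", "data": {
  "targets": [
    [-1,0,0,0.1,0],
    [-1,0,0,0.2,0],
    [-1,0,0,0.3,0],
    [-1,0,0,0.36,0],
    [-1,0,0,0.36,0],
    [-1,0,0,0.36,0],
    [-1,0,0,0.36,0]
  ]
}}

```text
time_s: 4.4
position: [0.4694, -0.0189, 0.103]
tcp_rot: [[-1.0, 0.0, -0.002], [0.0, 1.0, 0.001], [0.002, 0.001, -1.0]]
force: [0.8, 0.0, -0.9]
opening: 0.712
grasp_force: 30.0
```

Emit:
{"op": "step_arm", "data": {
  "targets": [
    [-1,0.01,0.2,0,0],
    [-1,0.014,0.4,0,0],
    [-1,0.02,0.6,0,0],
    [-1,0.026,0.76,0,0],
    [-1,0.026,0.848,0,0],
    [-1,0.026,0.848,0,0],
    [-1,0.026,0.848,0,0],
    [-1,0.026,0.848,0,0]
  ]
}}

```text
time_s: 5.2
position: [0.4762, 0.1918, 0.1033]
tcp_rot: [[-1.0, 0.001, -0.002], [0.001, 1.0, -0.001], [0.002, -0.001, -1.0]]
force: [0.5, -0.8, 0.0]
opening: 0.712
grasp_force: 30.0
```

```bash
cat > look.py <<'E'
import sys; from rig import *; from m import *
n=sys.argv[1]; t=capture("top");s=capture("side"); pickle.dump((t,s),open(n+".pkl","wb"))
x,y,z=map(float,sys.argv[2:5]); P=np.array([[x,y,z]])
ims=[]
for c in(t,s):
    u,v=proj(c,P)[0].round().astype(int); ims.append(crop(c,u,v,28,7)); print(u,v)
cv2.imwrite(f"pics/{n}.png",cv2.convertScaleAbs(np.hstack(ims),alpha=1.5)); st=read_state(); print(st["position"],st["force"],st["opening"],st["grasp_force"])
E
python3 look.py l1 .477 .193 .07
```

```text
155 191
238 127
[0.47659843 0.19159882 0.10368018] [ 0.12593227 -0.26239475 -0.65838931] 0.7092782624497617 29.999831524619367
```

View pics/l1.png

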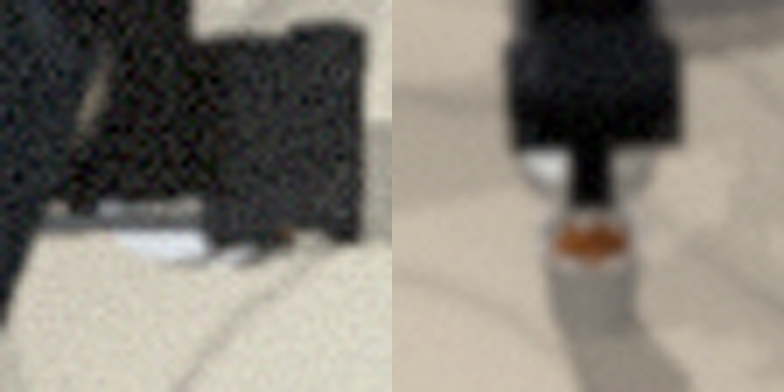

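The top view is mostly blocked by the gripper. The side view shows the lid in the fingers right above the cup, with its edges at crop columns 517–652 and the rim at 545–638. I'll check these against projections, then use better sub-pixel estimates of the cup.

Run:
```python
from m import *
t0=pickle.load(open("top0.pkl","rb"));s0=pickle.load(open("side0.pkl","rb"));t,s=pickle.load(open("l1.pkl","rb"))
u0,v0=238-28,127-28
a=np.linspace(0,2*np.pi,90);C=np.c_[np.cos(a),np.sin(a),0*a]
def ext(c,x,y,z,r):
    p=proj(c,np.array([x,y,z])+r*C); return p.min(0).round(2),p.max(0).round(2)
f=lambda e:[((q-[u0,v0]+.5)*7).round(0) for q in e]
print("rim pred",f(ext(s,.477,.193,.05,.027)),"lid bottom pred",f(ext(s,.4766,.1918,.0895,.0312)))
# column/row profiles: nut centroid (orange) in both first images
for n,c,z in(("top",t0,.045),("side",s0,.047),("side1",s,.047)):
    I=c["color"].astype(float); u,v=proj(c,np.array([[.477,.193,z]]))[0].round().astype(int)
    w=np.clip(I[...,0]-I[...,2]-45,0,None); m=np.zeros_like(w);m[v-11:v+12,u-11:u+12]=1;w*=m
    yy,xx=np.indices(w.shape); q=((w*xx).sum()/w.sum(),(w*yy).sum()/w.sum()); print(n,q,ray(c,q,z))
# lid & cup edges in l1 side
I=cv2.GaussianBlur(s["color"],(0,0),.5)
for v in(122,123,124,125,130,131,132,133): print(v,I[v,224:254,2]-0)
```

```text
rim pred [array([141., 196.]), array([255., 269.])] lid bottom pred [array([128., 126.]), array([263., 210.])]
top (np.float64(156.63829787234042), np.float64(192.48936170212767)) [0.47576279 0.19490763 0.045     ]
side (np.float64(237.2403846153846), np.float64(133.2596153846154)) [0.47495888 0.18867246 0.047     ]
side1 (np.float64(236.58333333333334), np.float64(133.28571428571428)) [0.47278379 0.18871338 0.047     ]
122 [ 98  97  95  90  89 100 112 121 126 120  96  58  22   6   3   5  23  52
  76  83  82  79  81  88  99 106 109 109 109 110]
123 [ 99  99  98  94  91  94 105 116 124 119  96  57  20   6   2   7  25  51
  74  81  81  78  81  92 103 108 110 111 110 109]
124 [100  99  99  97  93  88  92 101 108 105  87  52  19   4   6   8  21  47
  69  77  77  78  83  95 106 109 109 110 110 110]
125 [102 102 103 101  98  91  87  89  92  91  76  46  18   5   3   8  20  45
  66  74  76  79  88 100 107 109 109 109 111 111]
130 [112 111 110 111 110 110 109 105  94  83  70  64  67  70  62  55  57  63
  69  78  91 100 100 101 100 101 104 106 107 108]
131 [112 111 111 111 110 108 104  98  86  75  61  51  56  57  50  41  43  52
  58  69  86  97 100 102 103 102 102 104 105 103]
132 [112 111 112 111 109 109 105  97  83  68  51  35  35  36  30  23  25  34
  43  59  82  98 103 104 105 104 103 102 101  99]
133 [113 111 112 111 109 109 107 100  83  62  41  29  24  22  21  18  18  22
  32  55  81  98 105 106 107 106 104 101  98  96]
```

Emit:
{"op": "step_arm", "data": {
  "targets": [
    [-1,0.004,0.004,-0.06,0],
    [-1,0.004,0.004,-0.11,0],
    [-1,0.004,0.004,-0.14,0],
    [-1,0.004,0.004,-0.14,0],
    [-1,0.004,0.004,-0.14,0],
    [-1,0.004,0.004,-0.14,0]
  ]
}}

```text
time_s: 5.9
position: [0.478, 0.1938, 0.0693]
tcp_rot: [[-1.0, 0.0, 0.001], [0.0, 1.0, 0.0], [-0.001, 0.0, -1.0]]
force: [-0.2, -0.5, -0.5]
opening: 0.706
grasp_force: 30.0
```

```bash
python3 look.py l2 .477 .193 .05
```

```text
157 192
238 132
[0.47802168 0.1939204  0.06949992] [-0.33842209  0.42731167 -1.02456417] 0.7156703667321295 29.999887466838118
```

View pics/l2.png

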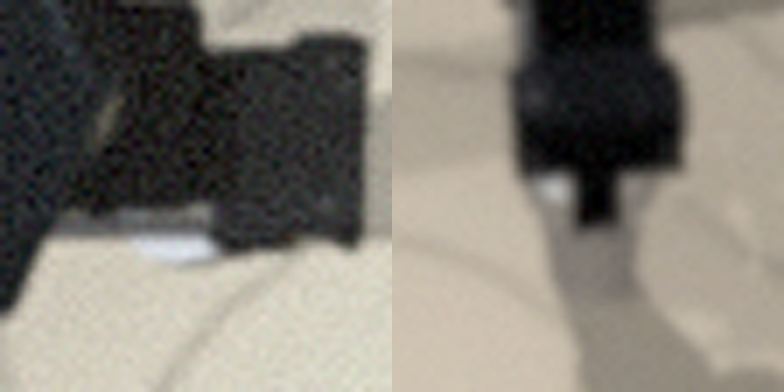

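The lid (columns 530–655, centre about 592) is centred over the cup body (548–635, centre about 591) in the side view. Lowering it gently.

Emit:
{"op": "step_arm", "data": {
  "targets": [
    [-1,0,0,-0.008,0],
    [-1,0,0,-0.016,0],
    [-1,0,0,-0.02,0],
    [-1,0,0,-0.024,0],
    [-1,0,0,-0.028,0],
    [-1,0,0,-0.028,0]
  ]
}}

```text
time_s: 6.6
position: [0.4776, 0.1938, 0.0619]
tcp_rot: [[-1.0, 0.0, -0.0], [0.0, 1.0, -0.0], [0.0, -0.0, -1.0]]
force: [0.9, -0.2, 0.1]
opening: 0.706
grasp_force: 30.0
```

Emit:
{"op": "step_arm", "data": {
  "targets": [
    [-1,0,0,-0.004,0],
    [-1,0,0,-0.008,0],
    [-1,0,0,-0.008,0],
    [-1,0,0,-0.008,0]
  ]
}}

```text
time_s: 7.0
position: [0.4777, 0.1938, 0.06]
tcp_rot: [[-1.0, 0.0, -0.0], [0.0, 1.0, -0.0], [0.0, -0.0, -1.0]]
force: [-0.7, 0.0, -0.3]
opening: 0.71
grasp_force: 30.0
```

Lid origin is about 46 mm with no contact force, so the skirt is around the rim.

Emit:
{"op": "step_arm", "data": {
  "targets": [
    [-1,0,0,-0.004,0],
    [-1,0,0,-0.008,0],
    [-1,0,0,-0.008,0],
    [-1,0,0,-0.008,0]
  ]
}}

```text
time_s: 7.4
position: [0.4778, 0.1939, 0.0581]
tcp_rot: [[-1.0, 0.0, 0.0], [0.0, 1.0, 0.0], [-0.0, 0.0, -1.0]]
force: [-0.4, 0.1, -0.8]
opening: 0.708
grasp_force: 30.0
```

Emit:
{"op": "step_arm", "data": {
  "targets": [
    [-1,0,0,-0.003,0],
    [-1,0,0,-0.003,0],
    [-1,0,0,-0.003,0]
  ]
}}

```text
time_s: 7.7
position: [0.4779, 0.1939, 0.0575]
tcp_rot: [[-1.0, 0.0, 0.001], [0.0, 1.0, 0.0], [-0.001, 0.0, -1.0]]
force: [0.0, 0.6, 3.1]
opening: 0.711
grasp_force: 30.0
```

Contact at 3 N, right at the expected rest height. Releasing, then rising.

Emit:
{"op": "step_arm", "data": {
  "targets": [
    [0.8,0,0,0,0],
    [0.8,0,0,0,0],
    [0.8,0,0,0,0],
    [0.8,0,0,0,0],
    [0.8,0,0,0,0],
    [0.8,0,0,0,0]
  ]
}}

```text
time_s: 8.3
position: [0.4777, 0.1938, 0.0572]
tcp_rot: [[-1.0, 0.0, -0.0], [0.0, 1.0, -0.0], [0.0, -0.0, -1.0]]
force: [0.1, 0.2, 0.5]
opening: 0.899
grasp_force: 0.0
```

Emit:
{"op": "step_arm", "data": {
  "targets": [
    [0.8,0,0,0.04,0],
    [0.8,0,0,0.1,0],
    [0.8,0,0,0.16,0],
    [0.8,0,0,0.2,0],
    [-1,0,0,0.2,0],
    [-1,0,0,0.2,0],
    [-1,0,0,0.2,0],
    [-1,0,0,0.2,0],
    [-1,0,0,0.2,0],
    [-1,0,0,0.2,0],
    [-1,0,0,0.2,0],
    [-1,0,0,0.2,0],
    [-1,0,0,0.2,0],
    [-1,0,0,0.2,0]
  ]
}}

```text
time_s: 9.7
position: [0.4778, 0.1938, 0.1073]
tcp_rot: [[-1.0, 0.0, 0.0], [0.0, 1.0, 0.0], [-0.0, 0.0, -1.0]]
force: [0.4, 0.2, -0.8]
opening: 0.078
grasp_force: 0.0
```

```bash
python3 look.py l3 .477 .193 .05
```

```text
157 192
238 132
[0.47771024 0.19385657 0.10733112] [-0.21443974  0.19758105 -0.16146077] 0.026124379280214573 0.0
```

View pics/l3.png

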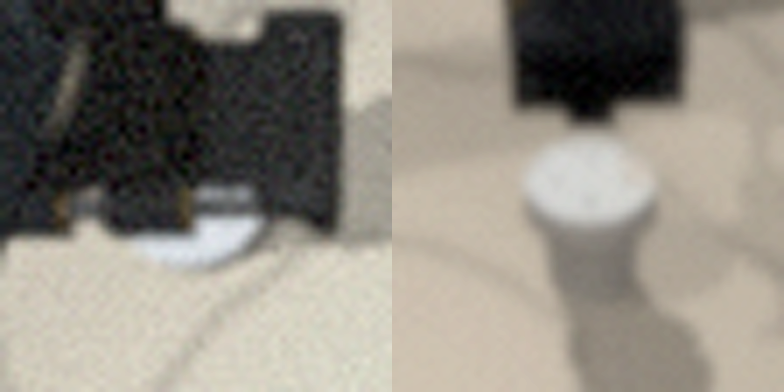

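The lid sits level and centred on the cup (side crop centre about (590,185)), and the fingers are shut above it. Pressing at the centre.

Emit:
{"op": "step_arm", "data": {
  "targets": [
    [-1,0,0,-0.05,0],
    [-1,0,0,-0.1,0],
    [-1,0,0,-0.13,0],
    [-1,0,0,-0.148,0],
    [-1,0,0,-0.148,0],
    [-1,0,0,-0.148,0],
    [-1,0,0,-0.148,0]
  ]
}}

```text
time_s: 10.5
position: [0.478, 0.1939, 0.0705]
tcp_rot: [[-1.0, -0.0, 0.001], [-0.0, 1.0, 0.0], [-0.001, 0.0, -1.0]]
force: [-0.5, 0.6, -0.4]
opening: 0.003
grasp_force: 0.0
```

Emit:
{"op": "step_arm", "data": {
  "targets": [
    [-1,0,0,-0.004,0],
    [-1,0,0,-0.008,0],
    [-1,0,0,-0.012,0],
    [-1,0,0,-0.016,0],
    [-1,0,0,-0.016,0]
  ]
}}

```text
time_s: 11.0
position: [0.478, 0.1939, 0.0666]
tcp_rot: [[-1.0, 0.0, 0.001], [0.0, 1.0, 0.0], [-0.001, 0.0, -1.0]]
force: [-0.5, -0.1, 3.8]
opening: 0.001
grasp_force: 1.9
```

Emit:
{"op": "step_arm", "data": {
  "targets": [
    [-1,0,0,-0.002,0],
    [-1,0,0,-0.004,0],
    [-1,0,0,-0.004,0]
  ]
}}

```text
time_s: 11.3
position: [0.4781, 0.1939, 0.066]
tcp_rot: [[-1.0, -0.0, 0.001], [-0.0, 1.0, 0.0], [-0.001, 0.0, -1.0]]
force: [-1.5, -0.7, 6.7]
opening: 0.005
grasp_force: 3.5
```

Emit:
{"op": "step_arm", "data": {
  "targets": [
    [-1,0,0,-0.002,0],
    [-1,0,0,-0.004,0],
    [-1,0,0,-0.004,0]
  ]
}}

```text
time_s: 11.6
position: [0.478, 0.194, 0.065]
tcp_rot: [[-1.0, -0.0, 0.001], [-0.0, 1.0, 0.0], [-0.001, 0.0, -1.0]]
force: [-1.1, 0.7, 6.1]
opening: 0.008
grasp_force: 3.1
```

Emit:
{"op": "step_arm", "data": {
  "targets": [
    [-1,0,0,-0.002,0],
    [-1,0,0,-0.004,0],
    [-1,0,0,-0.004,0]
  ]
}}

```text
time_s: 11.9
position: [0.4774, 0.1938, 0.063]
tcp_rot: [[-1.0, 0.0, -0.001], [0.0, 1.0, -0.0], [0.001, -0.0, -1.0]]
force: [-0.0, 0.5, 0.2]
opening: 0.003
grasp_force: 0.0
```

It snapped: the force dropped to nothing. Continuing to the seat.

Emit:
{"op": "step_arm", "data": {
  "targets": [
    [-1,0,0,-0.003,0],
    [-1,0,0,-0.006,0],
    [-1,0,0,-0.008,0],
    [-1,0,0,-0.008,0]
  ]
}}

```text
time_s: 12.3
position: [0.4776, 0.1938, 0.0611]
tcp_rot: [[-1.0, 0.0, -0.0], [0.0, 1.0, -0.0], [0.0, -0.0, -1.0]]
force: [-0.2, -0.2, -0.2]
opening: 0.004
grasp_force: 0.0
```

Emit:
{"op": "step_arm", "data": {
  "targets": [
    [-1,0,0,-0.002,0],
    [-1,0,0,-0.004,0],
    [-1,0,0,-0.004,0]
  ]
}}

```text
time_s: 12.6
position: [0.4777, 0.1939, 0.0604]
tcp_rot: [[-1.0, 0.0, 0.0], [0.0, 1.0, -0.0], [-0.0, -0.0, -1.0]]
force: [-0.4, 0.3, 1.5]
opening: 0.01
grasp_force: 0.7
```

Emit:
{"op": "step_arm", "data": {
  "targets": [
    [-1,0,0,-0.002,0],
    [-1,0,0,-0.004,0],
    [-1,0,0,-0.004,0]
  ]
}}

```text
time_s: 12.9
position: [0.4778, 0.1938, 0.0603]
tcp_rot: [[-1.0, -0.0, 0.001], [-0.0, 1.0, 0.0], [-0.001, 0.0, -1.0]]
force: [-2.0, -0.8, 9.0]
opening: 0.005
grasp_force: 4.7
```

Emit:
{"op": "step_arm", "data": {
  "targets": [
    [-1,0,0,-0.002,0],
    [-1,0,0,-0.002,0],
    [-1,0,0,-0.002,0]
  ]
}}

```text
time_s: 13.2
position: [0.4778, 0.1939, 0.0603]
tcp_rot: [[-1.0, -0.0, 0.001], [-0.0, 1.0, 0.0], [-0.001, 0.0, -1.0]]
force: [-2.3, -0.0, 13.5]
opening: 0.009
grasp_force: 6.5
```

Emit:
{"op": "step_arm", "data": {
  "targets": [
    [-1,0,0,0,0],
    [-1,0,0,0,0],
    [-1,0,0,0,0],
    [-1,0,0,0,0]
  ]
}}

```text
time_s: 13.6
position: [0.4778, 0.1939, 0.0603]
tcp_rot: [[-1.0, -0.0, 0.001], [-0.0, 1.0, 0.0], [-0.001, 0.0, -1.0]]
force: [-2.9, -0.3, 13.5]
opening: 0.001
grasp_force: 6.5
```

```bash
python3 look.py l4 .477 .193 .05
```

```text
157 192
238 132
[0.47778714 0.19383446 0.0602768 ] [-2.98104274 -0.39177484 13.02864868] 0.004777295144192265 6.4786450762767345
```

View pics/l4.png

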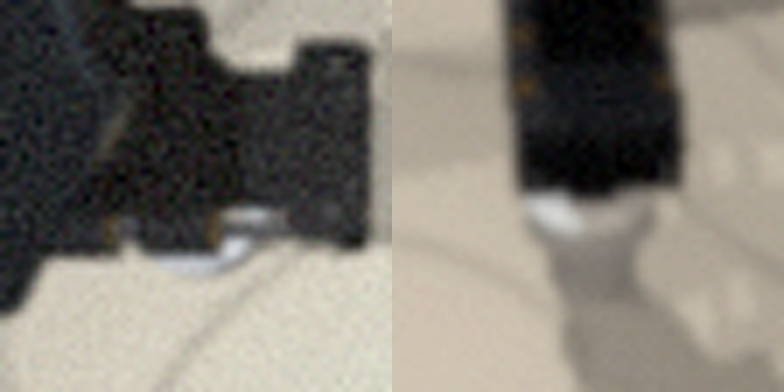

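The side view shows the lid lower on the upright cup, level (rim about row 225, columns 525–655). The push is a steady 13 N at the expected seat height, so I'm handing in.

```bash
python3 -c "
from rig import *
print(hand_in())"
```

```text
the job is handed in; nothing more can be done
None
```

The lid snapped and seated on the hazelnut cup, and I handed in with the closed fingers still pressing it at a steady 13 N; the hand-in returned no verdict.

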